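Set the tip-over stock tags on the rivet board

ROBOT

A 6-joint arm with a two-finger parallel gripper is mounted at the origin on the work surface. World frame = base frame: x ahead of the robot, y to its left, z up, the work surface at z = 0. Lengths are in mm, angles in rad, forces in N, time in s.
With the tool pointing down it reaches from about 275 to 1000 mm from the base axis. Payload 8.4 kg.
Tool frame: the origin (TCP) lies on the mounting face of the last link; the fingertips stand 173 mm ahead of it and the grasp point (between the pads) lies 155 mm ahead of it; z points along the fingers, y is the direction in which the jaws open and shut (so a half turn about z gives the same grasp; the last joint's range is limited). The gripper opens to 85 mm and grips with 20 to 120 N. Pads are 22 mm wide; open, the fingers measure 114 mm over their backs; the gripper's body (76 mm by 85 mm) begins 54 mm behind the grasp point. The pads swing forward as they close: fully open they stand 13 mm farther back than shut.
Start: joints at [-1.253, 0.353, 1.633, -0, 1.155, -0.002], TCP at [196.484, -593.316, 404.681] pointing down, gripper open.
Joint ranges: [-2.63, 2.63], [-0.92, 2.1], [0.06, 2.66], [-1.3, 4.44], [0, 2.69], [-3.02, 3.02]. Speed limits (rad/s): [2.22, 2.22, 2.79, 3.14, 3.14, 3.14].

INTERFACE

Orientations are given as [roll, pitch, yaw] about the fixed x, y, z axes, in that order (R = Rz(yaw) Ry(pitch) Rx(roll)).
In Python, from rig import r, grab_frame, spotter gives the robot as it stands.
- The arm moves only by the tool apply_moves, never from a script. Its argument "motion" is text: rows parted by semicolons, each of 5 numbers parted by spaces: the opening, from -1 (shut) to 1 (fully open), then the shift along the tool's x, y, z as a fraction of full scale, then the turn about the tool's z as a fraction of full scale. In form: hand x y z twist; .... A call has 1 to 20 rows; each row is the pose to reach, as a shift and turn from the pose commanded when the call began, along the tool's axes at that moment, turning the shorter way round; what a row does not reach only later rows make up. Full scale, the value 1, is 1 m for a shift and pi rad for a turn. A row lasts 1/12 s, in which the tool goes at most 41.7 mm and 7.16 degrees, less where a joint would pass 70% of its speed; a pose out of reach is approached as far as the arm can. A call with a number of a shift or a turn outside -1 to 1 is refused whole. A call with a gripper value outside its range is refused whole. The fingers move at their own pace and stop on an object; "squeeze" is the grip in N (left out, the last holds). Time passes only in rows, so rows that repeat a pose let the fingers close. It gives the time, the measured TCP pose, the force and the opening at its end, in the units of the state.
- r.sense(): the state, without advancing time (a new reading comes with each control period).
- grab_frame(name): name is "scene" or "top" or "wrist"; returns a dict with "img" (420x560x3 uint8, red, green, blue), "fx", "fy", "cx", "cy" (pixels), "R" (3x3) and "t" (3): a world point X has camera coordinates R X + t. Camera axes: x right, y down, z forward; pixel columns grow to the right and rows downward; lengths in mm; the calibration is good to about 2 mm. The wrist camera is an equidistant fisheye: a pixel r from the principal point sees the ray r / f radians off the axis. A picture is of the moment at which its call begins. There is no depth.
- r.sign_off(): hands the job in, once; it reports no verdict.
Trained networks look in the newest picture that a camera, given by its name, has taken for a name from the list of things; names that differ only in an ending like _2 or _b are one class to them, and where a whole thing is asked for, a point or a joint stands for the part that bears it (a point fixed in the world has none). Each returns a list of dicts, best first, with "conf" (0 to 1); they miss things now and then, are a little off and sometimes report something else, mostly with a low value. They report only what shows in the picture. A call takes as long as a camera call. They do not tell look-alikes from the thing itself.
- spotter.boxes_of(query, camera): "point" ([x, y, z] in mm, in world coordinates, good to about 4 mm: the middle of the surface that is visible of it).
- spotter.place_of(query, camera): "point" ([x, y, z] in mm, in world coordinates, good to about 4 mm: a listed point, or the origin of a listed thing).
The state is a dict: "clock": time; "qpos": joint angles; "qvel": joint speeds; "joint_efforts": joint torques, N m; "eef_pos": TCP position; "tcp_rot": TCP orientation; "contact_force": force on the tool from outside, world axes, zero at the start; "wrist_torque": the same for the moment, N m; "opening": opening from 0.0 (shut) to 1.0 (fully open).
Only numpy, scipy, OpenCV 4.12 (cv2) and the standard library are available. Lean on these libraries where they do the work, as an engineer would, in place of code of your own. Each camera call takes 0.05 s, during which the arm holds its last target.

TASK

Each bin on the rivet board has a hinged wooden tag in front of it: tipped back towards its bin the tag shows a round brass disc (in stock), tipped away from the bin it shows a straight brass bar (reorder). Push tags over with a fingertip until the two bins heaped full of rivets, and only those, show the disc, and the two nearly empty bins show the bar. Do not pick up or shift the bins, bottle, hammer or cup.

Things in the scene. Friction and masses are not known exactly. Their poses are not given: they have to be found in the camera images.
- board: Plywood stock board fixed on the bench, 270 x 380 x 12 mm thick. Origin on the bench under the middle of the row of tag hinges; x points from the tags to the bins (wood from x = -70 to 200 mm), y along the row. Four places 85 mm apart in y, each with a tag on the hinge line and its bin straight behind, bin centre 130 mm from the hinge in +x. Which bin and tag is in which place varies.
- hinge_a (a point): Middle of the hinge axis of tag a, 22 mm above the bench; the axis runs along the board's y. The steel hinge bracket under it is 24 mm long (board x) and 56 mm wide, its top 5 mm above the axis.
- tag_a (a joint): Lean of this tag from upright, rad. Dark wooden plate 44 mm wide (board y), 5 mm thick, free edge 57 mm from the hinge axis, 40 g, light hinge. Positive: towards the bin, disc on its upper face; negative: away from the bin, bar on its upper face. It rests by its weight on a stop at +0.6 or -0.6 (free edge then 32 mm to the side of the axis, 47 mm above it) and drops over by itself once past 0.
- hinge_b (a point): Middle of the hinge axis of tag b, 22 mm above the bench; the axis runs along the board's y. The steel hinge bracket under it is 24 mm long (board x) and 56 mm wide, its top 5 mm above the axis.
- tag_b (a joint): Lean of this tag from upright, rad. Dark wooden plate 44 mm wide (board y), 5 mm thick, free edge 57 mm from the hinge axis, 40 g, light hinge. Positive: towards the bin, disc on its upper face; negative: away from the bin, bar on its upper face. It rests by its weight on a stop at +0.6 or -0.6 (free edge then 32 mm to the side of the axis, 47 mm above it) and drops over by itself once past 0.
- hinge_c (a point): Middle of the hinge axis of tag c, 22 mm above the bench; the axis runs along the board's y. The steel hinge bracket under it is 24 mm long (board x) and 56 mm wide, its top 5 mm above the axis.
- tag_c (a joint): Lean of this tag from upright, rad. Dark wooden plate 44 mm wide (board y), 5 mm thick, free edge 57 mm from the hinge axis, 40 g, light hinge. Positive: towards the bin, disc on its upper face; negative: away from the bin, bar on its upper face. It rests by its weight on a stop at +0.6 or -0.6 (free edge then 32 mm to the side of the axis, 47 mm above it) and drops over by itself once past 0.
- hinge_d (a point): Middle of the hinge axis of tag d, 22 mm above the bench; the axis runs along the board's y. The steel hinge bracket under it is 24 mm long (board x) and 56 mm wide, its top 5 mm above the axis.
- tag_d (a joint): Lean of this tag from upright, rad. Dark wooden plate 44 mm wide (board y), 5 mm thick, free edge 57 mm from the hinge axis, 40 g, light hinge. Positive: towards the bin, disc on its upper face; negative: away from the bin, bar on its upper face. It rests by its weight on a stop at +0.6 or -0.6 (free edge then 32 mm to the side of the axis, 47 mm above it) and drops over by itself once past 0.
- bin_full_a: Loose open grey bin, 70 x 64 x 45 mm high (70 along its x), wall 3 mm, standing on the board; origin at the centre of its underside. FULL: heaped with brass rivets to about 12 mm above its rim.
- bin_full_b: Loose open grey bin, 70 x 64 x 45 mm high (70 along its x), wall 3 mm, standing on the board; origin at the centre of its underside. FULL: heaped with brass rivets to about 12 mm above its rim.
- bin_low_a: Loose open grey bin, 70 x 64 x 45 mm high (70 along its x), wall 3 mm, standing on the board; origin at the centre of its underside. NEARLY EMPTY: only two rivets on its floor.
- bin_low_b: Loose open grey bin, 70 x 64 x 45 mm high (70 along its x), wall 3 mm, standing on the board; origin at the centre of its underside. NEARLY EMPTY: only two rivets on its floor.
- glue: Bystander: closed white bottle, 40 mm across, 90 mm tall, standing beside the board; origin at the centre of its underside.
- hammer: Bystander: hammer about 260 mm long lying beside the board, under 40 mm high; origin on its underside near the middle, its length along its x.
- pot: Bystander: open steel cup, 64 mm across, 65 mm tall; origin at the centre of its underside.
Mind the look-alikes: they are no part of the job. Leave any green look-alike of the bin_low_a alone.

How it is judged (in metres and radians):
At the end, for the whole second after the job is handed in: The tag in front of each full bin leans towards its bin (over 0.5 rad past upright, disc up), the tag in front of each nearly empty bin leans away from it (beyond -0.5 rad, bar up), all tags are at rest and no bin has moved more than 15 mm (((y of hinge_a in the frame of bin_full_a between -0.0425 and 0.0425 m and value of joint tag_a above 0.5 rad) or (y of hinge_b in the frame of bin_full_a between -0.0425 and 0.0425 m and value of joint tag_b above 0.5 rad) or (y of hinge_c in the frame of bin_full_a between -0.0425 and 0.0425 m and value of joint tag_c above 0.5 rad) or (y of hinge_d in the frame of bin_full_a between -0.0425 and 0.0425 m and value of joint tag_d above 0.5 rad)) and ((y of hinge_a in the frame of bin_full_b between -0.0425 and 0.0425 m and value of joint tag_a above 0.5 rad) or (y of hinge_b in the frame of bin_full_b between -0.0425 and 0.0425 m and value of joint tag_b above 0.5 rad) or (y of hinge_c in the frame of bin_full_b between -0.0425 and 0.0425 m and value of joint tag_c above 0.5 rad) or (y of hinge_d in the frame of bin_full_b between -0.0425 and 0.0425 m and value of joint tag_d above 0.5 rad)) and ((y of hinge_a in the frame of bin_low_a between -0.0425 and 0.0425 m and value of joint tag_a below -0.5 rad) or (y of hinge_b in the frame of bin_low_a between -0.0425 and 0.0425 m and value of joint tag_b below -0.5 rad) or (y of hinge_c in the frame of bin_low_a between -0.0425 and 0.0425 m and value of joint tag_c below -0.5 rad) or (y of hinge_d in the frame of bin_low_a between -0.0425 and 0.0425 m and value of joint tag_d below -0.5 rad)) and ((y of hinge_a in the frame of bin_low_b between -0.0425 and 0.0425 m and value of joint tag_a below -0.5 rad) or (y of hinge_b in the frame of bin_low_b between -0.0425 and 0.0425 m and value of joint tag_b below -0.5 rad) or (y of hinge_c in the frame of bin_low_b between -0.0425 and 0.0425 m and value of joint tag_c below -0.5 rad) or (y of hinge_d in the frame of bin_low_b between -0.0425 and 0.0425 m and value of joint tag_d below -0.5 rad)) and not (distance of bin_full_a from where it was at the start of the episode above 0.015 m) and not (distance of bin_full_b from where it was at the start of the episode above 0.015 m) and not (distance of bin_low_a from where it was at the start of the episode above 0.015 m) and not (distance of bin_low_b from where it was at the start of the episode above 0.015 m) and velocity of joint tag_a between -0.1 and 0.1 rad/s and velocity of joint tag_b between -0.1 and 0.1 rad/s and velocity of joint tag_c between -0.1 and 0.1 rad/s and velocity of joint tag_d between -0.1 and 0.1 rad/s); the robot touches nothing.
It fails at once if a bin is shifted or lifted (more than 15 mm) (distance of any of bin_full_a, bin_full_b, bin_low_a, bin_low_b from where it was at the start of the episode above 0.015 m).
It fails at once if the bottle, hammer or cup is shifted or lifted (more than 20 mm) (distance of any of glue, hammer, pot from where it was at the start of the episode above 0.02 m).
It also fails if it takes over 38 s, if anything falls off the work surface, if the arm or the gripper's body presses on something with over 40 N, if the wrist force passes 120 N, or if a joint passes its speed limit or range.

## Working session

There is one attempt and no reset: what is moved stays moved. The work goes in short steps, Python scripts to look and compute and a tool call to move; the robot and the scene stay as the last step left them, time stands still between calls to the robot, and variables do not carry over. Pictures are saved under pics/ and viewed, and the job is handed in when it is done.

Besides the shell and the picture viewer there is one more tool, called after "Call:" as name(argument=value, ...) on one line, values as JSON. apply_moves: Moves the arm, as the interface text tells. Its arguments: {"type":"object","properties":{"motion":{"type":"string"},"squeeze":{"type":"number"}},"required":["motion"]}

```bash
mkdir -p pics; ls
python3 - <<'E'
from rig import r, grab_frame, spotter
import cv2
s=r.sense(); print(s)
for n in ["scene","top","wrist"]:
    f=grab_frame(n); cv2.imwrite(f"pics/{n}0.png",f["img"][:,:,::-1]); print(n,f["fx"],f["cx"],f["cy"],f["R"],f["t"])
E
```

```text
pics
{'clock': 0.0, 'qpos': array([-1.25340505e+00,  3.53668162e-01,  1.63411772e+00,  2.18978687e-05,
        1.15521202e+00, -2.39292868e-03]), 'qvel': array([ 0.0025863 , -0.0008596 ,  0.00128391, -0.00212596,  0.00041242,
        0.0005773 ]), 'joint_efforts': array([-1.27844719e-04, -6.05249977e+01, -3.42065692e+01, -1.29879745e-04,
        9.46997636e-03,  8.07914375e-06]), 'eef_pos': array([ 196.41229347, -593.09537363,  403.95603758]), 'tcp_rot': array([-3.14018745e+00, -2.33841041e-05,  3.19775330e-01]), 'contact_force': array([0.21453266, 0.03712097, 0.76136771]), 'wrist_torque': array([ 0.00866171,  0.01916233, -0.05384902]), 'opening': 1.0036511198446998}
scene 448.8856355232344 277.7168377646187 207.5294975789567 [[-0.87428743  0.48538024 -0.00524583]
 [ 0.37875267  0.67538656 -0.63277122]
 [-0.30359168 -0.55521079 -0.77432104]] [ 509.27307386 -240.21986878 1465.63164661]
top 508.5409150173648 280.92948832912145 211.0362852439233 [[-0.00668505 -0.99997352 -0.00287558]
 [-0.99601722  0.00691423 -0.08889261]
 [ 0.08891014  0.00226987 -0.99603707]] [ 107.90980952  618.94959467 1293.19496184]
wrist 325.19226210127806 277.17975388780735 208.28379906678194 [[ 3.15521429e-01 -9.48918431e-01 -1.98883461e-04]
 [-9.08606594e-01 -3.02177913e-01  2.88309845e-01]
 [-2.73642624e-01 -9.07872274e-02 -9.57537150e-01]] [-625.39516009  -37.54096862  378.46452806]
```

View pics/scene0.png

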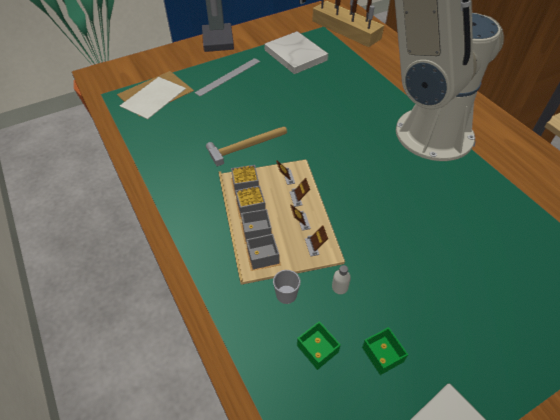

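View pics/top0.png

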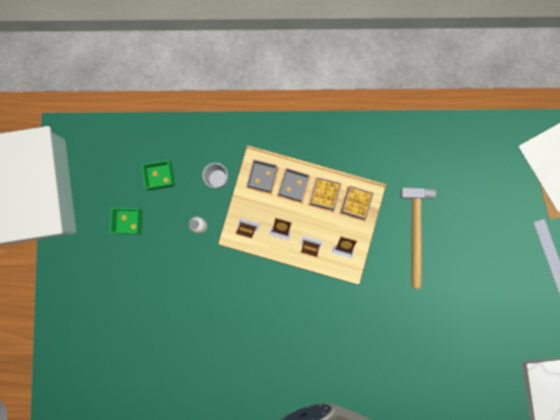

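Run:
```python
from rig import r, grab_frame, spotter
import numpy as np
np.set_printoptions(precision=1,suppress=True)
for c in ["top","scene"]:
  for q in ["hinge_a","tag_a","bin_full_a","bin_low_a","board","pot","glue","hammer"]:
    print(c,q,[(np.array(d["point"]),round(d["conf"],2)) for d in spotter.place_of(q,c)])
  print(c,"boxes tag",[(np.array(d["point"]),round(d["conf"],2)) for d in spotter.boxes_of("tag_a",c)])
```

```text
top hinge_a [(array([514.3, -59.1,  20.2]), 0.94), (array([563.4, 108. ,  23.4]), 0.79), (array([537.9,  23.8,  22.4]), 0.68), (array([585.4, 188. ,  20.3]), 0.61)]Traceback (most recent call last):
  File "<stdin>", line 6, in <module>
ValueError: it knows: bin_full, bin_low, board, glue, hammer, hinge, pot
```

The scene picture shows the board with the four bins. The two nearest the hammer (px 245,175 and 250,197) are full. The two nearest the cup (256,222 and 262,250) are low. There are green look-alikes at (319,345) and (385,350).

Run:
```python
from rig import r, grab_frame, spotter
import numpy as np,cv2
np.set_printoptions(precision=1,suppress=True)
for c in ["top","scene"]:
  for q in ["hinge","bin_full","bin_low","board"]:
    print(c,q,[(np.array(d["point"]),round(d["conf"],2)) for d in spotter.place_of(q,c)])
print(r.sense()["clock"])
t=cv2.imread("pics/top0.png")[140:295,210:395]; s=cv2.imread("pics/scene0.png")[150:285,210:350]
cv2.imwrite("pics/tc.png",cv2.resize(t,None,fx=4,fy=4,interpolation=2)); cv2.imwrite("pics/sc.png",cv2.resize(s,None,fx=4.4,fy=4.4,interpolation=2))
```

```text
top hinge [(array([514.3, -59.1,  20.2]), 0.94), (array([563.4, 108. ,  23.4]), 0.79), (array([537.9,  23.8,  22.4]), 0.68), (array([585.4, 188. ,  20.3]), 0.61)]
top bin_full [(array([641.5, -87.6,  12. ]), 0.79), (array([666.7, -10.1,  13.6]), 0.64)]
top bin_low [(array([712.9, 424.2,   2.8]), 0.89), (array([686.2,  68.9,  11.3]), 0.81), (array([712.8, 157.2,  11.6]), 0.74), (array([597.7, 502.8,   0.8]), 0.6)]
top board [(array([553.2,  65.8,   4.6]), 0.82)]
scene hinge [(array([589.5, 189.1,  21.9]), 0.92), (array([542.3,  30.3,  24.6]), 0.57), (array([516.8, -55.8,  19.7]), 0.54), (array([560.5, 107.3,  21.4]), 0.46)]
scene bin_full [(array([664. , -12.3,  13.5]), 0.77), (array([639.1, -96.1,   5.6]), 0.72), (array([562.3, 109.5,  20.4]), 0.38)]
scene bin_low [(array([711.4, 152.8,  12.6]), 0.84), (array([688.9,  71.5,   8.6]), 0.77), (array([718.8, 422.5,  -0.4]), 0.68), (array([597.1, 508.1,   0.2]), 0.68)]
scene board [(array([551.3,  66.1,  -2. ]), 0.71), (array([518.8, -55.1,  22.6]), 0.44)]
0.6
```

View pics/tc.png

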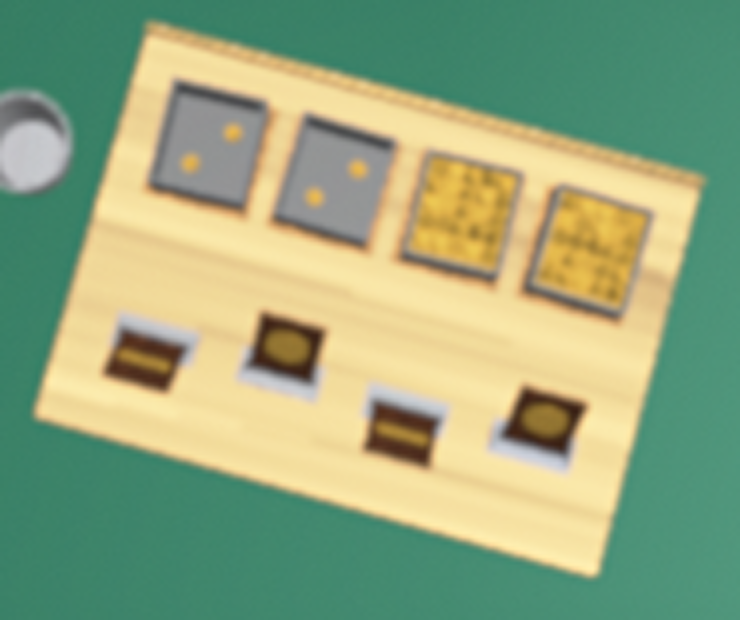

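View pics/sc.png

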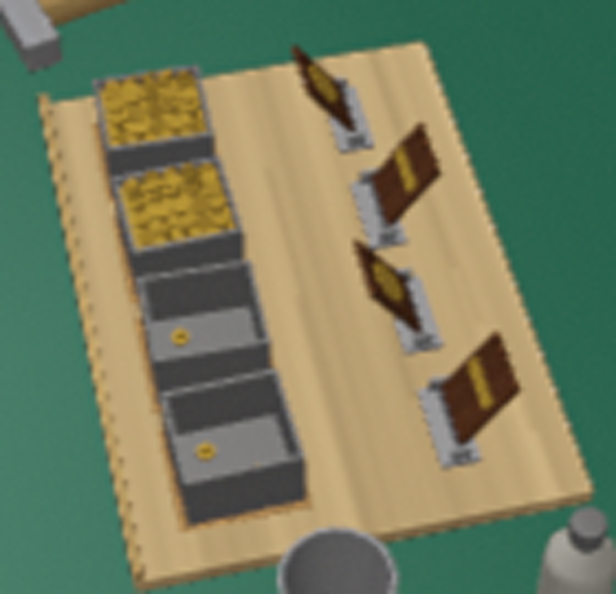

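View pics/wrist0.png

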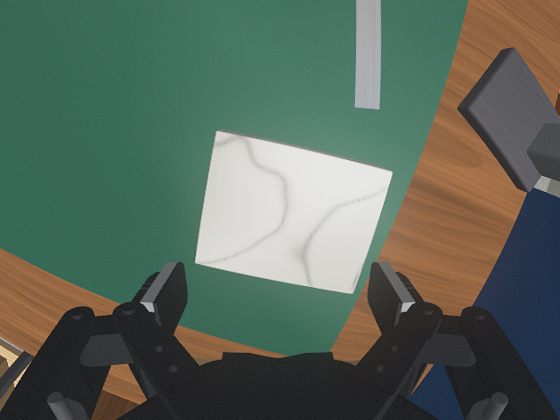

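The close crop (top) shows the places from right to left:

| Place | Tag now (crop px) | Bin | Action |
|---|---|---|---|
| 1 | disc (545,420) | full | right as is |
| 2 | bar (401,433) | full | flip towards bin |
| 3 | disc (287,347) | low | flip away from bin |
| 4 | bar (145,360) | low | right as is |

Things that could be mistaken for the two tags I want:
- the neighbouring tags, at top px (346,245) and (246,230)
- the green bins at (158,175) and (126,221), which are ignored

Next I triangulate tags 2 and 3 myself.

```bash
cat > h.py <<'E'
from rig import r, grab_frame, spotter
import numpy as np,cv2
np.set_printoptions(precision=1,suppress=True)
def P(f):
    K=np.array([[f["fx"],0,f["cx"]],[0,f["fy"],f["cy"]],[0,0,1]]); return K@np.c_[f["R"],f["t"]]
def tri(Pa,a,Pb,b):
    X=cv2.triangulatePoints(Pa,Pb,np.array(a,float).reshape(2,1),np.array(b,float).reshape(2,1))[:,0]; X=X[:3]/X[3]
    e=[np.hypot(*((Q@np.r_[X,1])[:2]/(Q@np.r_[X,1])[2]-np.array(p))) for Q,p in((Pa,a),(Pb,b))]
    return X,np.array(e)
E
python3 - <<'E'
from h import *
T=P(grab_frame("top"));S=P(grab_frame("scene"))
tc=lambda x,y:(210+(x+.5)/4-.5,140+(y+.5)/4-.5); sc=lambda x,y:(210+(x+.5)/4.4-.5,150+(y+.5)/4.4-.5)
for n,a,b in [("t1",(545,420),(322,87)),("t2",(401,433),(405,173)),("t3",(287,347),(388,285)),("t4",(145,360),(482,385))]:
    print(n,*tri(T,tc(*a),S,sc(*b)))
H=np.array([[515.5,-57.5],[540,27],[562,107.7],[587.5,188.5]])
k=np.array([-1.5,-.5,.5,1.5])*85; c=H.mean(0); d=(k[:,None]*(H-c)).sum(0); yaw=np.arctan2(-d[0],d[1]); print(c,yaw, c+k[:,None]*np.array([-np.sin(yaw),np.cos(yaw)]))
f=grab_frame("wrist"); print("cam",-f["R"].T@f["t"])
E
```

```text
t1 [531.2 -61.   47.9] [0.1 0.1]
t2 [523.2  30.9  48.5] [0.1 0.1]
t3 [578.4 102.9  47.6] [0.1 0.1]
t4 [570.1 193.8  49.2] [0.4 0.5]
[551.2  66.4] -0.28290740161329425 [[515.7 -56. ]
 [539.4  25.6]
 [563.1 107.2]
 [586.8 188.9]]
cam [ 266.9 -570.7  373.8]
```

Both estimates agree on the hinges to within a few mm. Next I move above the pre-push spot of tag 2 with the gripper shut.

Call:
apply_moves(motion="-1 0.467 -0.517 0 0.192;-1 0.467 -0.517 0 0.192;-1 0.467 -0.517 0 0.192;-1 0.467 -0.517 0 0.192;-1 0.467 -0.517 0 0.192;-1 0.467 -0.517 0 0.192;-1 0.467 -0.517 0 0.192;-1 0.467 -0.517 0 0.192;-1 0.467 -0.517 0 0.192;-1 0.467 -0.517 0 0.192;-1 0.467 -0.517 0 0.192;-1 0.467 -0.517 0 0.192;-1 0.467 -0.517 0 0.192;-1 0.467 -0.517 0 0.192;-1 0.467 -0.517 0 0.192;-1 0.467 -0.517 0 0.192;-1 0.467 -0.517 0 0.192;-1 0.467 -0.517 0 0.192;-1 0.467 -0.517 0 0.192;-1 0.467 -0.517 0 0.192")

```text
clock: 2.42
eef_pos: [477.0, 44.1, 404.5]
tcp_rot: [3.141, 0.001, -0.282]
contact_force: [-0.4, 0.3, -0.4]
opening: -0.001
```

Run:
```python
from h import *
s=r.sense(); print(s["clock"],s["eef_pos"],s["tcp_rot"].round(3),s["opening"],s["qpos"])
f=grab_frame("wrist"); cv2.imwrite("pics/w1.png",f["img"][:,:,::-1])
f=grab_frame("scene"); cv2.imwrite("pics/s1.png",cv2.resize(f["img"][120:330,180:460,::-1],None,fx=2.5,fy=2.5))
```

```text
2.4167 [477.   44.1 404.5] [ 3.1  0.  -0.3] -0.0009047465191940666 [ 0.1  0.1  1.9 -0.   1.1  1.9]
```

View pics/w1.png

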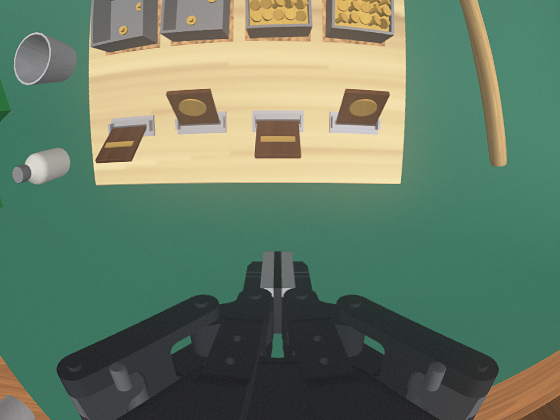

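View pics/s1.png

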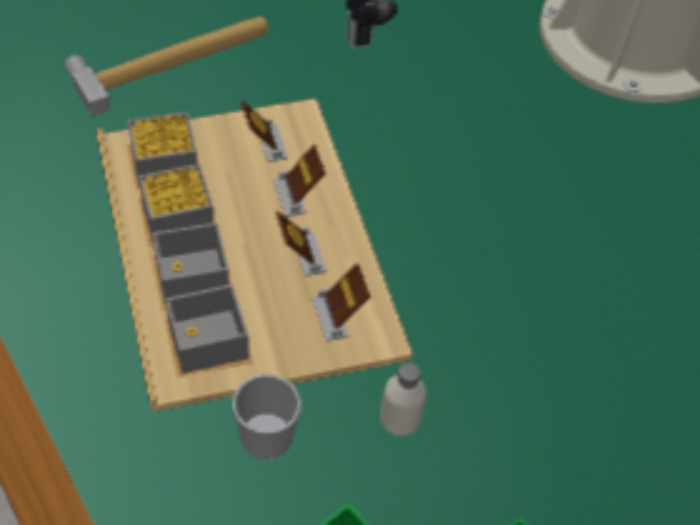

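The wrist view shows the shut fingers at (277,265), in line with tag 2 (bar, 277,140), and the board is square to the tool. Now I lower, push towards the bin, back off and rise.

Call:
apply_moves(motion="-1 0 0 0.18 0;-1 0 0 0.18 0;-1 0 0 0.18 0;-1 0 0 0.18 0;-1 0 0 0.18 0;-1 0 0 0.18 0;-1 0.015 0 0.18 0;-1 0.028 0 0.18 0;-1 0.038 0 0.18 0;-1 0.046 0 0.18 0;-1 0.054 0 0.18 0;-1 0.061 0 0.18 0;-1 0.067 0 0.18 0;-1 0.068 0 0.18 0;-1 0.05 0 0.18 0;-1 0.02 0 0.18 0;-1 0 0 0.18 0;-1 0 0 0.1 0;-1 0 0 0.05 0;-1 0 0 0.05 0")

```text
clock: 4.18
eef_pos: [476.1, 44.5, 350.7]
tcp_rot: [3.141, 0.003, -0.283]
contact_force: [2.4, -0.2, -1.2]
opening: -0.001
```

Run:
```python
from h import *
s=r.sense(); print(s["clock"],s["eef_pos"],s["tcp_rot"].round(3))
f=grab_frame("wrist"); cv2.imwrite("pics/w2.png",f["img"][:,:,::-1])
```

```text
4.1833 [476.1  44.5 350.7] [ 3.1  0.  -0.3]
```

View pics/w2.png

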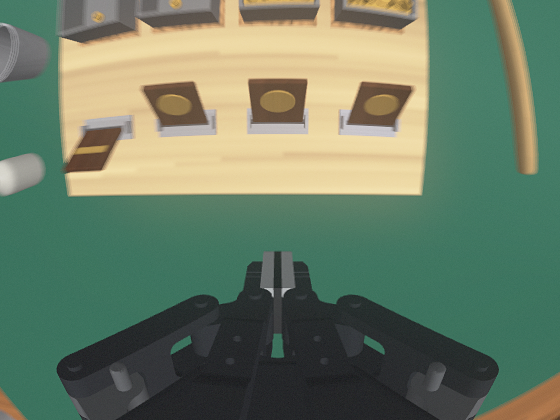

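Tag 2 now shows its disc (277,103). Next, tag 3 (disc, 175,105): go over it to the bin side and push it away from its bin.

Call:
apply_moves(motion="-1 0.125 -0.085 0 0;-1 0.125 -0.085 0 0;-1 0.125 -0.085 0 0;-1 0.125 -0.085 0 0;-1 0.125 -0.085 0 0;-1 0.125 -0.085 0 0")

```text
clock: 4.73
eef_pos: [621.5, 91.4, 348.9]
tcp_rot: [3.141, 0.001, -0.283]
contact_force: [-1.5, 0.5, 0.4]
opening: -0.003
```

Run:
```python
from h import *
s=r.sense(); p=s["eef_pos"]; yaw=-0.283
bx=np.array([np.cos(yaw),np.sin(yaw)]); by=np.array([-bx[1],bx[0]]); d=p[:2]-np.array([563.1,107.2])
print(s["clock"],p,s["tcp_rot"].round(3),"rel hinge3",d@bx,d@by)
for c in("scene","top"):
  f=grab_frame(c); cv2.imwrite(f"pics/{c}3.png",cv2.resize(f["img"][120:320,170:430,::-1],None,fx=2.8,fy=2.8))
```

```text
4.7333 [621.5  91.4 348.9] [ 3.1  0.  -0.3] rel hinge3 60.51861957379511 1.1811330204102675
```

View pics/scene3.png

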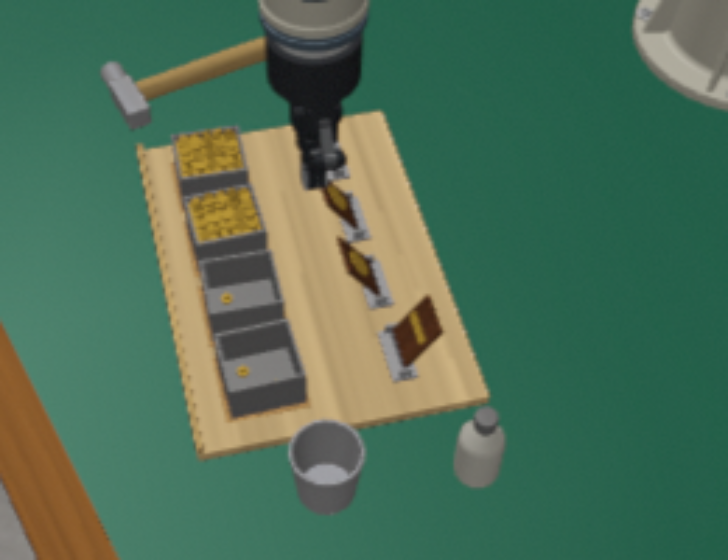

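I'm at rel hinge3 (60.5, 1.2) mm, clear of the bin front at 95. Now lower, push, return and rise.

Call:
apply_moves(motion="-1 0 0 0.125 0;-1 0 0 0.125 0;-1 0 0 0.125 0;-1 0 0 0.125 0;-1 0 0 0.125 0;-1 -0.012 0 0.125 0;-1 -0.024 0 0.125 0;-1 -0.034 0 0.125 0;-1 -0.042 0 0.125 0;-1 -0.050 0 0.125 0;-1 -0.057 0 0.125 0;-1 -0.063 0 0.125 0;-1 -0.064 0 0.125 0;-1 -0.045 0 0.125 0;-1 -0.015 0 0.125 0;-1 0 0 0.125 0;-1 0 0 0.085 0;-1 0 0 0.045 0;-1 0 0 0.005 0;-1 0 0 0 0")

```text
clock: 6.5
eef_pos: [623.4, 91.1, 356.7]
tcp_rot: [-3.138, -0.009, -0.284]
contact_force: [1.7, -0.1, 1.2]
opening: 0.002
```

Call:
apply_moves(motion="-1 -0.04 0 -0.02 0;-1 -0.08 0 -0.04 0;-1 -0.12 0 -0.05 0;-1 -0.16 0 -0.05 0;-1 -0.2 0 -0.05 0;-1 -0.2 0 -0.05 0;-1 -0.2 0 -0.05 0;-1 -0.2 0 -0.05 0")

```text
clock: 7.17
eef_pos: [429.5, 147.1, 400.1]
tcp_rot: [-3.141, -0.002, -0.283]
contact_force: [-0.1, 0.6, 0.3]
opening: -0.0
```

Run:
```python
from h import *
s=r.sense(); print(s["clock"],s["eef_pos"],s["contact_force"])
fs={c:grab_frame(c) for c in("wrist","scene","top")}
cv2.imwrite("pics/w4.png",fs["wrist"]["img"][:,:,::-1])
cv2.imwrite("pics/s4.png",cv2.resize(fs["scene"]["img"][150:285,210:350,::-1],None,fx=4.2,fy=4.2,interpolation=2))
cv2.imwrite("pics/t4.png",cv2.resize(fs["top"]["img"][140:295,210:395,::-1],None,fx=3.8,fy=3.8,interpolation=2))
for c in ["top","scene"]:
  for q in ["bin_full","bin_low","glue","pot","hammer"]:
    print(c,q,[(np.array(d["point"]),round(d["conf"],2)) for d in spotter.place_of(q,c)])
```

```text
7.1667 [429.5 147.1 400.1] [-0.1  0.6  0.3]
top bin_full [(array([644.6, -88. ,  12.8]), 0.96), (array([662.1,  -6.5,  13.6]), 0.93)]
top bin_low [(array([710.9, 153.8,  12.6]), 0.9), (array([693.2,  72.5,  14.7]), 0.65), (array([714.1, 427.5,   1.7]), 0.62), (array([598.8, 503.3,   1.5]), 0.58), (array([537. ,  26.8,  20.8]), 0.44)]
top glue [(array([588.5, 316.2,  -2.4]), 0.74)]
top pot [(array([708.9, 274.7,  -2.8]), 0.85)]
top hammer [(array([ 545.3, -250.4,   -1.7]), 0.7)]
scene bin_full [(array([663.7, -13.9,  13.7]), 0.67), (array([642.5, -97.2,   7.5]), 0.56)]
scene bin_low [(array([709.5, 151.3,  12.9]), 0.88), (array([596.7, 508.4,   1.9]), 0.87), (array([690. ,  67.6,  10. ]), 0.84), (array([717.4, 423.2,   0.6]), 0.71)]
scene glue [(array([584.8, 321.5,  -0.4]), 0.75)]
scene pot [(array([707.5, 270.4,  -3.6]), 0.75)]
scene hammer [(array([ 552.6, -247.1,    1. ]), 0.9)]
```

View pics/w4.png

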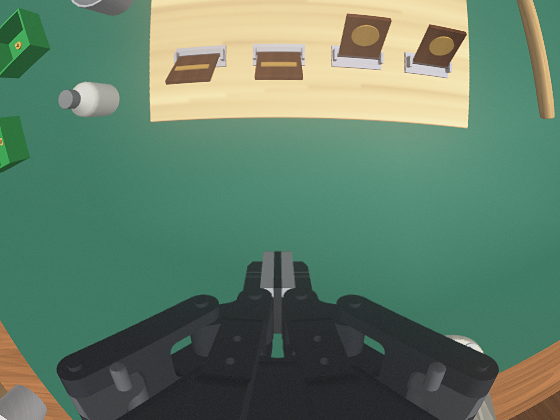

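View pics/s4.png

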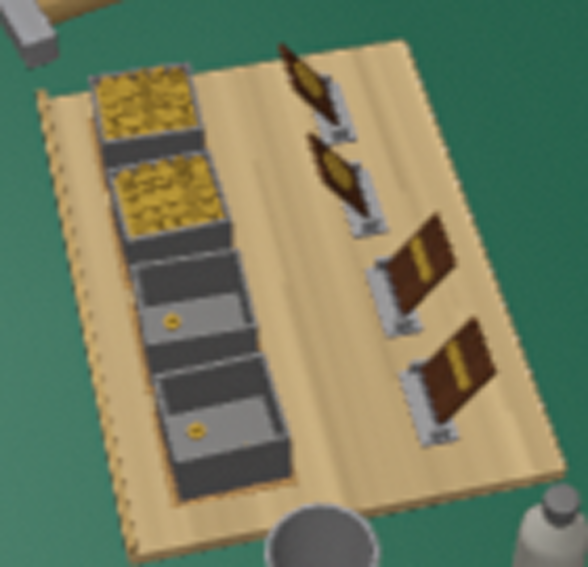

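View pics/t4.png

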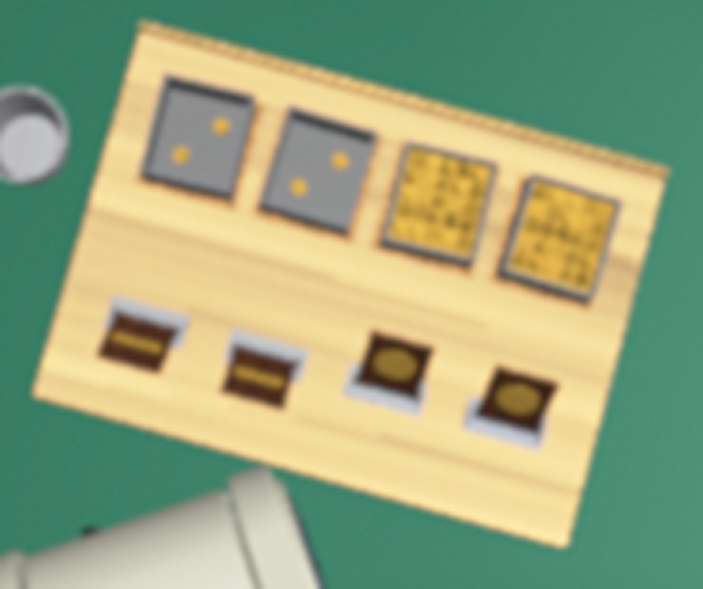

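All three views agree. Both full bins have discs (top crop 398,363 and 519,398), and both low bins have bars (137,340 and 260,377). The bins have not moved and the gripper is clear, so I hand in.

```bash
python3 -c "
from rig import r
print(r.sign_off(), r.sense()['clock'])"
```

```text
the job is handed in; nothing more can be done
the job is handed in; nothing more can be done
```

The job is handed in, and my last checks showed the tags as asked: discs up at both full bins, bars up at both nearly empty ones. With the gripper shut, I pushed tag 2 (in front of a full bin) towards its bin. I then pushed tag 3 (in front of a nearly empty bin) away from its bin. The other two tags were already right and I left them alone.

- **Views:** the wrist, scene and top pictures all agree on the four tags.
- **Bins and bystanders:** the spotter's last bin positions match the first ones to within its usual scatter of a few mm (up to about 7 mm). I took no starting positions for the bottle, hammer and cup, but the arm kept well clear of them.
- **Arm:** it ended clear of everything with contact force near zero, at about 7.2 s of the 38 s allowed.
- **Doubtful readings:** the spotter gave two false detections, both ignored. It reported a full bin at tag 3 at the start (confidence 0.38) and a low bin at tag 2 at the end (0.44).

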